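# Load the tube rack and hold it up, level

## Task

Move the two orange-capped tubes from the grey stand into the two empty pockets of the pink rack, fully down, while the rack stands on the bench. Then take the rack by its white handle, lift it straight up about 10 cm clear of the bench without tipping it, and finish while still holding it there, level and steady, with all four tubes in it. Leave the blue-capped tube in its stand and the other bench things as they are.

Things in the scene. Friction and masses are not known exactly. Their poses are not given: they have to be found in the camera images.
- rack_grip (a point): Middle of the rack's white handle bar, where the rack is carried: bar 14 mm thick (x), 50 long (y), 20 high (z), its middle 122 and top 132 mm above the rack's underside, on two 10 mm square posts 18 mm either side of the middle, open beneath. Axes are the rack's: x across, y lengthwise, z up.
- rack: Loose bright pink tube rack, block 86 x 190 x 50 mm (x, y, z), about 0.3 kg, handle over its centre; origin at the centre of its underside. Two round pockets at each end: x = +-22 mm, y = -72 mm (empty) and y = +72 mm (filled). Starts on the bench, left or right. With all four tubes in it balances about the handle.
- pocket0 (a point): Centre of the mouth of the first empty pocket of the pink rack (rack x = -22, y = -72 mm), in the top face of the block, 50 mm above its underside: round, 18.5 mm wide with a 2 mm chamfer, 42 mm deep, so a seated tube's centre stands 13 mm above the mouth and its top 68 mm above it. Axes as the rack's.
- pocket1 (a point): The same for the second empty pocket (rack x = +22, y = -72 mm).
- sample0_mid (a point): Orange-capped white sample tube, 110 mm long, 16 mm in diameter with a flush 22 mm cap, foot tapering to 8 mm over the last 13 mm, 25 g. The point is its centre, 55 mm above its foot; z runs up the tube. Starts upright in one of the three pockets of the grey stand (which one varies), its foot 8 mm above the bench. Either orange-capped tube may go in either empty pocket.
- sample1_mid (a point): The other orange-capped sample tube, the same in all respects.
- buffer_mid (a point): Blue-capped white tube, the same size, also in the grey stand: not to be moved. 110 mm long, 16 mm in diameter with a flush 22 mm cap, foot tapering to 8 mm over the last 13 mm, 25 g. The point is its centre, 55 mm above its foot; z runs up the tube. 
- loaded0_mid (a point): Green-capped white tube already seated in the rack's pocket at rack x = -22, y = +72 mm; stays there. 110 mm long, 16 mm in diameter with a flush 22 mm cap, foot tapering to 8 mm over the last 13 mm, 25 g. The point is its centre, 55 mm above its foot; z runs up the tube. 
- loaded1_mid (a point): Green-capped white tube already seated in the rack's pocket at rack x = +22, y = +72 mm; stays there. 110 mm long, 16 mm in diameter with a flush 22 mm cap, foot tapering to 8 mm over the last 13 mm, 25 g. The point is its centre, 55 mm above its foot; z runs up the tube. 
- stand: Grey bench stand, fixed to the bench: block 64 x 170 x 50 mm (x, y, z), origin at the centre of its underside; three round pockets 18.5 mm wide and 42 mm deep in a row along its y axis at -55, 0 and +55 mm, each holding a tube.
- amber: Bystander, loose: brown glass bottle with black cap, 60 across, 130 tall mm; origin at the centre of its underside.
- reagent: Bystander, loose: white bottle with green cap, 56 across, 110 tall mm; origin at the centre of its underside.
- jar: Bystander, loose: clear jar with brass-coloured lid, 76 across, 100 tall mm; origin at the centre of its underside.
- vial: Bystander, loose: small white vial, 28 across, 50 tall mm; origin at the centre of its underside.
Things that resemble listed ones, but are neither listed nor needed, are in the scene too. What is shaped like the part that bears sample0_mid but yellow is not meant.

How it is judged:
On the way:
1. both orange-capped tubes are fully down in the rack's empty pockets and let go, with the rack on the bench ((((horizontal distance between sample0_mid and pocket0 below 0.008 m and z of sample0_mid in the frame of pocket0 below 0.018 m) and (horizontal distance between sample1_mid and pocket1 below 0.008 m and z of sample1_mid in the frame of pocket1 below 0.018 m)) or ((horizontal distance between sample0_mid and pocket1 below 0.008 m and z of sample0_mid in the frame of pocket1 below 0.018 m) and (horizontal distance between sample1_mid and pocket0 below 0.008 m and z of sample1_mid in the frame of pocket0 below 0.018 m))) and height (world z) of rack below 0.008 m and angle between rack's own z axis and vertical below 0.05 rad and contact force between each of sample0, sample1 and the fingers below 0.1 N), for 0.2 s.
At the end, for the whole second after the job is handed in: Gripper holds the rack, underside 60-200 mm above the bench, tilt under 0.12 rad, under 20 mm/s and 0.15 rad/s, touching no stand or bystander; an orange-capped tube in each formerly empty pocket (8 mm of axis, 5 mm of full depth); both green-capped tubes still seated ((((horizontal distance between sample0_mid and pocket0 below 0.008 m and z of sample0_mid in the frame of pocket0 below 0.018 m) and (horizontal distance between sample1_mid and pocket1 below 0.008 m and z of sample1_mid in the frame of pocket1 below 0.018 m)) or ((horizontal distance between sample0_mid and pocket1 below 0.008 m and z of sample0_mid in the frame of pocket1 below 0.018 m) and (horizontal distance between sample1_mid and pocket0 below 0.008 m and z of sample1_mid in the frame of pocket0 below 0.018 m))) and z of each of loaded0_mid, loaded1_mid in the frame of rack_grip below -0.052 m and y of loaded0_mid in the frame of rack_grip between 0.06 and 0.084 m and x of loaded0_mid in the frame of rack_grip between -0.032 and -0.012 m and y of loaded1_mid in the frame of rack_grip between 0.06 and 0.084 m and x of loaded1_mid in the frame of rack_grip between 0.012 and 0.032 m and height (world z) of rack between 0.06 and 0.2 m and angle between rack's own z axis and vertical below 0.12 rad and linear speed of rack below 0.02 m/s and angular speed of rack below 0.15 rad/s and contact force between rack and the fingers above 1 N and contact force between rack and stand below 0.2 N and contact force between rack and amber below 0.2 N and contact force between rack and reagent below 0.2 N and contact force between rack and jar below 0.2 N and contact force between rack and vial below 0.2 N); the arm keeps its last pose, push and grip.
It fails at once if the blue-capped tube is pulled or knocked about (moved over 20 mm) (distance of buffer_mid from where it was at the start of the episode above 0.02 m).
It fails at once if the rack is tipped by more than 0.35 rad (20 degrees) (angle between rack's own z axis and vertical above 0.35 rad).
It fails at once if a bystander on the bench is moved over 30 mm or knocked over (distance of any of amber, reagent, jar, vial from where it was at the start of the episode above 0.03 m or angle between any of amber, reagent, jar, vial's own z axis and vertical above 0.5 rad).
It also fails if it takes over 72 s, if anything falls off the work surface, if the arm or the gripper's body presses on something with over 40 N, if the wrist force passes 120 N, or if a joint passes its speed limit or range.

## Robot

A 6-joint arm with a two-finger parallel gripper is mounted at the origin on the work surface. World frame = base frame: x ahead of the robot, y to its left, z up, the work surface at z = 0. Lengths are in m, angles in rad, forces in N, time in s.
With the tool pointing down it reaches from about 0.3 to 0.95 m from the base axis. Payload 3.1 kg.
Tool frame: the origin (TCP) lies at the very end of the fingers, on their centre line; the grasp point (between the pads) lies 19 mm behind it; x points along the fingers, y is the direction in which the jaws open and shut, and the axes are right-handed (so a half turn about x gives the same grasp; the last joint's range is limited). The gripper opens to 85 mm and grips with 20 to 120 N. Pads are 22 mm wide; open, the fingers measure 114 mm over their backs; the gripper's body (76 mm by 85 mm) begins 54 mm behind the grasp point. The pads swing forward as they close: fully open they stand 13 mm farther back than shut.
Start: joints at [-1.369, 0.308, 1.634, -0, 1.2, -0.07], TCP at [0.168, -0.602, 0.231] pointing down, gripper open.
Joint ranges: [-3.06, 3.06], [-0.79, 1.96], [0.05, 2.63], [-1.19, 4.34], [0.05, 2.64], [-2.94, 2.94]. Speed limits (rad/s): [2.79, 2.79, 3.14, 3.14, 3.14, 3.14].

## Interface

Orientations are given as a rotation vector (axis times angle).
In Python, from bench import r gives the robot as it stands. The module is installed in compiled form; this text tells all that it offers.
- The arm moves only by the tool jog_arm, never from a script. Its argument "series" is a list of rows, each an object of numbers: "wx", "wy", "wz": the turn, a rotation vector about the tool's x, y, z in units of 5 degrees (1.0 is 5 degrees); "tx", "ty", "tz": the shift along the tool's x, y, z in units of 50 mm (1.0 is 50 mm); "jaw": the closure, from 0 (fully open) to 1 (shut). A call has 1 to 20 rows; each row is the pose to reach, as a shift and turn from the pose commanded when the call began, along the tool's axes at that moment; what a row does not reach only later rows make up. A row lasts 1/10 s, in which the tool goes at most 50 mm and 8.59 degrees, less where a joint would pass 70% of its speed; a pose out of reach is approached as far as the arm can. A call with a gripper value outside its range is refused whole. The fingers move at their own pace and stop on an object; the grip force is fixed at half the most. Time passes only in rows, so rows that repeat a pose let the fingers close. It gives the time, the measured TCP pose, the force and the opening at its end, in the units of the state.
- r.sense(): the state, without advancing time (a new reading comes with each control period).
- r.snapshot(name): name is "scene" or "top"; returns the picture (420x560x3 uint8, red, green, blue); there is no depth.
- r.camera_params(name): a dict with "vertical_fov" (degrees; the focal length in pixels is half the picture's height over the tangent of half this angle, whatever the lens; pixels are square), "cx", "cy" (the principal point, pixels), "k1" (the pictures are not rectified: a ray, as slopes to the right and down, at radius r is drawn at 1 + k1 r^2 times it, then the intrinsics apply), "R" (3x3) and "t" (3): a world point X has camera coordinates R X + t. Camera axes: x right, y down, z forward; pixel columns grow to the right and rows downward; lengths in m; the calibration is good to about 2 mm. A picture is of the moment at which its call begins. camera_params takes no time and is no camera call.
- r.job_done(): hands the job in, once; it reports no verdict.
The state is a dict: "clock": time; "joints": joint angles; "joint_vel": joint speeds; "joint_torque": joint torques, N m; "tool_pos": TCP position; "tool_rot": TCP orientation; "force": force on the tool from outside, world axes, zero at the start; "moment": the same for the moment, N m; "width": opening from 0.0 (shut) to 1.0 (fully open).
Only numpy, scipy, OpenCV 4.12 (cv2) and the standard library are available. Lean on these libraries where they do the work, as an engineer would, in place of code of your own. Each camera call takes 0.05 s, during which the arm holds its last target. There are 200 camera calls.

## Working session

There is one attempt and no reset: what is moved stays moved. The work goes in short steps, Python scripts to look and compute and a tool call to move; the robot and the scene stay as the last step left them, time stands still between calls to the robot, and variables do not carry over. Pictures are saved under pics/ and viewed, about 8 in all and at most 12, crops included, and the job is handed in when it is done.

Besides the shell and the picture viewer there is one more tool, called after "Request:" by a JSON object that holds its "name" and its "arguments", one argument or row to a line. jog_arm: Moves the arm, as the interface text tells. Its arguments: {"type":"object","properties":{"series":{"type":"array","items":{"type":"object","properties":{"wx":{"type":"number"},"wy":{"type":"number"},"wz":{"type":"number"},"tx":{"type":"number"},"ty":{"type":"number"},"tz":{"type":"number"},"jaw":{"type":"number"}}}}},"required":["series"]}

```bash
mkdir -p pics; python3 - <<'E'
from bench import r
import cv2,numpy as np
np.set_printoptions(precision=4,suppress=True)
s=r.sense();print(s)
for n in("scene","top"):
    cv2.imwrite(f"pics/{n}0.png",cv2.cvtColor(r.snapshot(n),cv2.COLOR_RGB2BGR)); print(n,r.camera_params(n))
E
```

```text
{'clock': 0.0, 'joints': array([-1.3687,  0.309 ,  1.6352, -0.    ,  1.1997, -0.0697]), 'joint_vel': array([-0.0005, -0.0015, -0.0011, -0.0015,  0.0024,  0.0008]), 'joint_torque': array([ -0.0005, -41.5261, -27.6666,  -0.0001,   0.0101,  -0.    ]), 'tool_pos': array([ 0.1676, -0.6013,  0.23  ]), 'tool_rot': array([ 2.0768,  0.2865, -2.0772]), 'force': array([-0.0343, -0.3841, -0.404 ]), 'moment': array([ 0.0085, -0.0445,  0.0174]), 'width': 0.9988861689839733}
scene {'vertical_fov': 46.26472015158893, 'cx': 290.6204586466728, 'cy': 212.70625346709414, 'k1': 0.06217294636608007, 'R': array([[-0.4803,  0.8771,  0.0025],
       [ 0.524 ,  0.2892, -0.8011],
       [-0.7034, -0.3835, -0.5985]]), 't': array([ 0.2692, -0.2549,  1.5694])}
top {'vertical_fov': 53.313638660717956, 'cx': 283.5764267092215, 'cy': 207.29809739900443, 'k1': -0.02956038711983777, 'R': array([[-0.0005, -0.9996,  0.0275],
       [-0.9874, -0.0038, -0.1584],
       [ 0.1584, -0.0272, -0.987 ]]), 't': array([0.0266, 0.6319, 0.8402])}
```

View pics/scene0.png

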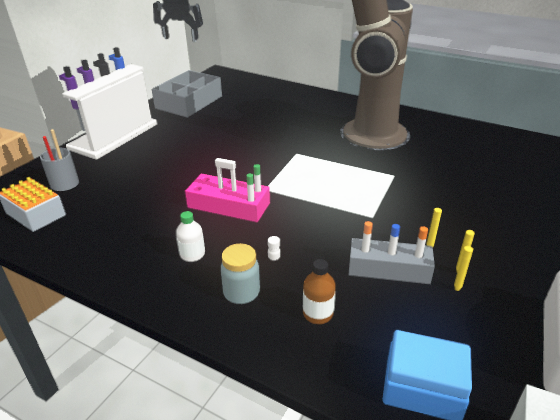

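View pics/top0.png

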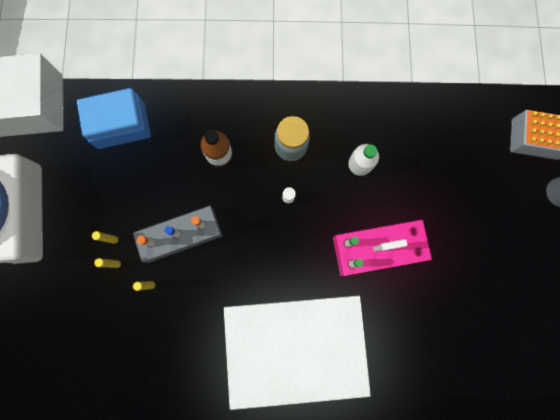

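The top view shows the rack's pink block around (383,247), with its empty pockets on the right at (413,231) and (418,252). The stand is around (178,234), with orange caps at (197,221) and (141,240) and blue at (169,231). The yellow tubes are decoys. Next I'll measure by triangulating the caps and checking against the known sizes.

```bash
cat > h.py <<'E'
from bench import r
import cv2,numpy as np
from scipy.spatial.transform import Rotation as Ro
np.set_printoptions(precision=4,suppress=True)
def ray(n,p):
    c=r.camera_params(n);f=210/np.tan(np.radians(c["vertical_fov"]/2))
    d=(np.array(p,float)-[c["cx"],c["cy"]])/f; u=d.copy()
    for _ in range(20): u=d/(1+c["k1"]*(u@u))
    R=c["R"]; v=R.T@np.array([u[0],u[1],1]); return -R.T@c["t"],v/np.linalg.norm(v)
def plane(n,p,z):
    o,v=ray(n,p); return o+v*(z-o[2])/v[2]
def tri(p,q):
    a,u=ray("top",p); b,v=ray("scene",q)
    s=np.linalg.lstsq(np.c_[u,-v],b-a,rcond=None)[0]
    A=a+s[0]*u;B=b+s[1]*v; return (A+B)/2,np.linalg.norm(A-B)
def proj(n,X):
    c=r.camera_params(n);f=210/np.tan(np.radians(c["vertical_fov"]/2))
    x=c["R"]@X+c["t"];u=x[:2]/x[2];return u*(1+c["k1"]*(u@u))*f+[c["cx"],c["cy"]]
H={"orange":((5,150,120),(16,255,255)),"blue":((105,150,80),(130,255,255)),"green":((50,120,50),(80,255,255)),"pink":((155,120,80),(178,255,255)),"yellow":((22,150,100),(32,255,255))}
def blobs(img,col,amin=8):
    hsv=cv2.cvtColor(img,cv2.COLOR_BGR2HSV);m=cv2.inRange(hsv,*H[col])
    n,_,st,ce=cv2.connectedComponentsWithStats(m)
    return [(ce[i].round(1),st[i]) for i in range(1,n) if st[i][4]>=amin],m
E
python3 - <<'E'
from h import *
T=cv2.imread("pics/top0.png");S=cv2.imread("pics/scene0.png")
for c in("orange","blue","green","yellow"):
    for nm,I in(("top",T),("scene",S)):
        print(c,nm,[(list(map(float,a)),int(s[4])) for a,s in blobs(I,c)[0] if s[4]<130 and (c!="orange" or nm=="top" and a[0]<400 or nm=="scene" and a[0]>300)])
for c in("pink",):
    for nm,I in(("top",T),("scene",S)):
        m=blobs(I,c)[1]; m=cv2.morphologyEx(m,cv2.MORPH_CLOSE,np.ones((9,9)))
        k=max(cv2.findContours(m,0,2)[0],key=cv2.contourArea); print(nm,cv2.approxPolyDP(k,3,True)[:,0].tolist())
a=cv2.resize(T[210:285,325:440],None,fx=6,fy=6,interpolation=2);b=cv2.resize(S[150:220,180:280],None,fx=6,fy=6,interpolation=2)
a=cv2.resize(T[195:275,125:230],None,fx=3.5,fy=3.5,interpolation=2);a2=cv2.resize(T[212:282,325:440],None,fx=3.5,fy=3.5,interpolation=2)
b=cv2.resize(S[210:295,340:450],None,fx=3.5,fy=3.5,interpolation=2);b2=cv2.resize(S[150:220,180:280],None,fx=3.5,fy=3.5,interpolation=2)
o=np.zeros((600,800,3),np.uint8)
for I,(y,x) in((a,(0,0)),(a2,(0,390)),(b,(300,0)),(b2,(300,400))): o[y:y+I.shape[0],x:x+I.shape[1]]=I[:600-y,:800-x]
cv2.imwrite("pics/crop.png",o)
E
```

```text
orange top [([205.0, 146.5], 76), ([195.6, 220.5], 54), ([141.3, 239.5], 61)]
orange scene [([368.2, 227.1], 68), ([423.0, 232.2], 98), ([323.3, 320.0], 44)]
blue top [([169.0, 230.1], 54)]
blue scene [([118.6, 61.2], 76), ([395.7, 229.3], 75)]
green top [([353.7, 240.5], 37), ([358.1, 262.4], 35)]
green scene [([257.4, 167.3], 25), ([249.6, 174.9], 17), ([186.6, 216.8], 120)]
yellow top [([534.0, 113.2], 13), ([541.9, 114.5], 14), ([549.5, 115.8], 13), ([557.4, 116.9], 14), ([533.5, 121.5], 12), ([541.5, 123.0], 14), ([549.3, 124.3], 13), ([557.1, 125.5], 15), ([533.4, 130.2], 12), ([541.0, 131.5], 13), ([549.0, 132.7], 12), ([556.6, 134.2], 13), ([532.6, 138.8], 11), ([540.4, 140.2], 12), ([548.3, 141.3], 13), ([556.0, 142.8], 13)]
yellow scene [([39.4, 185.5], 106), ([31.1, 189.1], 101), ([22.7, 193.0], 101), ([14.3, 196.9], 104)]
top [[422, 219], [333, 236], [340, 275], [430, 260]]
scene [[184, 190], [189, 208], [256, 222], [269, 203], [267, 186], [261, 185], [260, 191], [247, 191], [244, 181], [203, 173]]
```

View pics/crop.png

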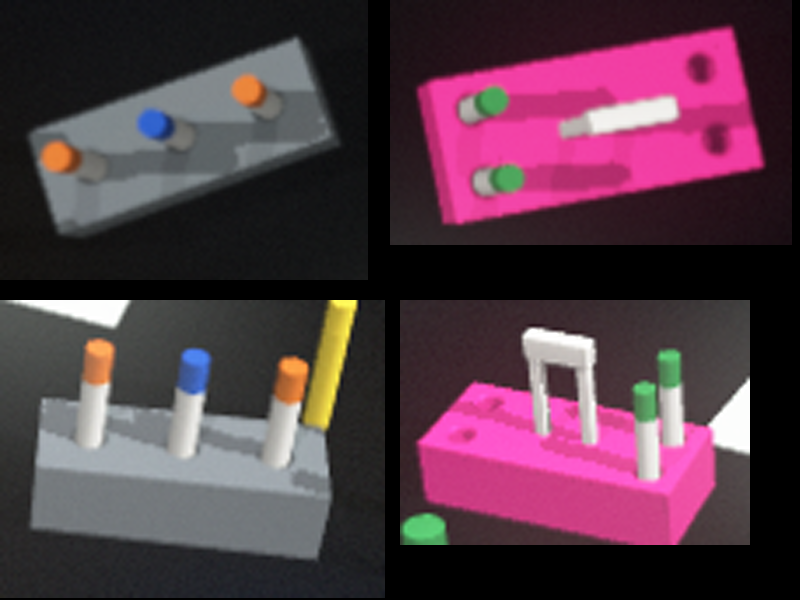

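The crop shows orange caps at the two outer stand pockets with blue between them. The rack's holes are at about (413.6,231.1) and (418.4,251.7) in the top image, and the handle bar's middle is near (394,245).

```bash
python3 - <<'E'
from h import *
pairs={"oA":((195.6,220.5),(368.2,227.1)),"oB":((141.3,239.5),(423,232.2)),"blue":((169,230.1),(395.7,229.3)),"g0":((353.7,240.5),(249.6,174.9)),"g0alt":((353.7,240.5),(257.4,167.3)),"g1":((358.1,262.4),(257.4,167.3))}
for k,(p,q) in pairs.items(): print(k,*tri(p,q),plane("top",p,.116))
for p in((413.6,231.1),(418.4,251.7)): print("hole",plane("top",p,.05))
for p in((411.8,231.1),): pass
print("handle ends",plane("top",(325+(588-390)/3.5,212+122/3.5),.132),plane("top",(325+(677-390)/3.5,212+108/3.5),.132))
# pink corners, top face: right/top ones
for p in((422,219),(430,260),(333,236),(340,275)): print("corner",plane("top",p,.05))
# yellow tubes tops & rot
hsv=cv2.cvtColor(cv2.imread("pics/top0.png"),cv2.COLOR_BGR2HSV)
for p in((97,236),(99,263),(138,286)): print("yellow",plane("top",p,.118))
s=r.sense();R=Ro.from_rotvec(s["tool_rot"]).as_matrix();print(R)
# pocket dark centroid
T=cv2.imread("pics/top0.png")
for x,y in((413,231),(418,252)):
    g=T[y-6:y+7,x-6:x+7,2].astype(float);print(g.astype(int)[3:10,3:10])
    w=np.clip(150-g,0,None);yy,xx=np.mgrid[-6:7,-6:7];c=(x+(w*xx).sum()/w.sum(),y+(w*yy).sum()/w.sum());print("dark c",c,plane("top",c,.05))
E
```

```text
oA [0.596  0.2016 0.1076] 0.002159547684471755 [0.5946 0.2011 0.116 ]
oB [0.5585 0.305  0.1084] 0.004040080872092216 [0.5572 0.3046 0.116 ]
blue [0.5767 0.253  0.1083] 0.0016865124886432433 [0.5756 0.252  0.116 ]
g0 [ 0.557  -0.1093  0.1164] 0.0039713933686941405 [ 0.5561 -0.1076  0.116 ]
g0alt [ 0.552  -0.0982  0.1395] 0.010303831235508184 [ 0.5561 -0.1076  0.116 ]
g1 [ 0.514  -0.1164  0.1124] 0.0011839845492292527 [ 0.5136 -0.1151  0.116 ]
hole [ 0.5816 -0.2498  0.05  ]
hole [ 0.5378 -0.258   0.05  ]
handle ends [ 0.5427 -0.1579  0.132 ] [ 0.5504 -0.2076  0.132 ]
corner [ 0.6076 -0.2694  0.05  ]
corner [ 0.5202 -0.282   0.05  ]
corner [ 0.5709 -0.0768  0.05  ]
corner [ 0.4894 -0.0899  0.05  ]
yellow [0.5635 0.3898 0.118 ]
yellow [0.5118 0.3825 0.118 ]
yellow [0.4687 0.3058 0.118 ]
[[-0.0004  0.2685 -0.9633]
 [ 0.002  -0.9633 -0.2685]
 [-1.     -0.0021 -0.0002]]
[[200 153 130 125 137 168 201]
 [165 126 115 114 117 143 181]
 [163 125 112 111 112 143 181]
 [171 144 116 109 111 143 183]
 [182 160 125 110 112 142 182]
 [193 165 130 109 110 139 180]
 [220 180 137 118 118 145 189]]
dark c (np.float64(413.0362694300518), np.float64(230.98704663212436)) [ 0.5818 -0.2486  0.05  ]
[[148 120 115 113 125 145 177]
 [154 123 111 113 131 164 186]
 [163 136 111 109 115 148 186]
 [170 142 110 108 113 147 183]
 [171 141 110 105 111 142 182]
 [184 143 111 110 113 146 193]
 [216 172 145 140 142 173 214]]
dark c (np.float64(417.7923076923077), np.float64(251.2076923076923)) [ 0.5388 -0.2567  0.05  ]
```

```bash
cat >> h.py <<'E'
def go(x,y,z,ang,base=None):
    "jog numbers (units of 50 mm / 5 deg) to TCP x,y,z, tool down, tool y at ang deg"
    s=r.sense();R=Ro.from_rotvec(s["tool_rot"]).as_matrix();a=np.radians(ang)
    yv=np.array([np.cos(a),np.sin(a),0]);xv=np.array([0,0,-1.]);G=np.c_[xv,yv,np.cross(xv,yv)]
    print("t",R.T@(np.array([x,y,z])-s["tool_pos"])/.05,"w",np.degrees(Ro.from_matrix(R.T@G).as_rotvec())/5,"at",s["tool_pos"],"clk",s["clock"])
E
python3 - <<'E'
from h import *
go(.5955,.202,.17,19.9)
E
```

```text
t [  1.2326 -13.1768 -12.5564] w [-18.8653  -0.0208   0.0165] at [ 0.1676 -0.6013  0.2302] clk 0.1
```

Request:
{"name": "jog_arm", "arguments": {
  "series": [
    {"ty":-0.4,"tz":-0.4,"wx":-0.6,"jaw":0.3},
    {"ty":-1.0,"tz":-0.95,"wx":-1.5,"jaw":0.3},
    {"ty":-1.7,"tz":-1.6,"wx":-2.5,"jaw":0.3},
    {"ty":-2.4,"tz":-2.3,"wx":-3.5,"jaw":0.3},
    {"ty":-3.1,"tz":-2.95,"wx":-4.5,"jaw":0.3},
    {"ty":-3.8,"tz":-3.6,"wx":-5.5,"jaw":0.3},
    {"ty":-4.5,"tz":-4.3,"wx":-6.5,"jaw":0.3},
    {"ty":-5.2,"tz":-4.95,"wx":-7.5,"jaw":0.3},
    {"ty":-5.9,"tz":-5.6,"wx":-8.5,"jaw":0.3},
    {"ty":-6.6,"tz":-6.3,"wx":-9.5,"jaw":0.3},
    {"ty":-7.3,"tz":-6.95,"wx":-10.5,"jaw":0.3},
    {"ty":-8.0,"tz":-7.6,"wx":-11.5,"jaw":0.3},
    {"ty":-8.7,"tz":-8.3,"wx":-12.5,"jaw":0.3},
    {"ty":-9.4,"tz":-8.95,"wx":-13.5,"jaw":0.3},
    {"ty":-10.1,"tz":-9.6,"wx":-14.5,"jaw":0.3},
    {"ty":-10.8,"tz":-10.3,"wx":-15.5,"jaw":0.3},
    {"ty":-11.5,"tz":-10.95,"wx":-16.5,"jaw":0.3},
    {"ty":-12.1,"tz":-11.5,"wx":-17.5,"jaw":0.3},
    {"ty":-12.6,"tz":-12.0,"wx":-18.3,"jaw":0.3},
    {"ty":-12.9,"tz":-12.3,"wx":-18.87,"jaw":0.3}
  ]
}}

```text
$.series[0]: bad value
```

```bash
python3 - <<'E'
from h import *
go(.5955,.202,.16,19.9)
print(r.sense()["width"])
E
```

```text
t [  1.4326 -13.1764 -12.5563] w [-18.8653  -0.0208   0.0165] at [ 0.1676 -0.6013  0.2302] clk 0.1
0.9980550869825698
```

Request:
{"name": "jog_arm", "arguments": {
  "series": [
    {"tx":0,"ty":-0.4,"tz":-0.4,"wx":-0.6,"wy":0,"wz":0,"jaw":0.3},
    {"tx":0,"ty":-1.0,"tz":-0.95,"wx":-1.5,"wy":0,"wz":0,"jaw":0.3},
    {"tx":0,"ty":-1.7,"tz":-1.6,"wx":-2.5,"wy":0,"wz":0,"jaw":0.3},
    {"tx":0,"ty":-2.4,"tz":-2.3,"wx":-3.5,"wy":0,"wz":0,"jaw":0.3},
    {"tx":0,"ty":-3.1,"tz":-2.95,"wx":-4.5,"wy":0,"wz":0,"jaw":0.3},
    {"tx":0,"ty":-3.8,"tz":-3.6,"wx":-5.5,"wy":0,"wz":0,"jaw":0.3},
    {"tx":0,"ty":-4.5,"tz":-4.3,"wx":-6.5,"wy":0,"wz":0,"jaw":0.3},
    {"tx":0,"ty":-5.2,"tz":-4.95,"wx":-7.5,"wy":0,"wz":0,"jaw":0.3},
    {"tx":0,"ty":-5.9,"tz":-5.6,"wx":-8.5,"wy":0,"wz":0,"jaw":0.3},
    {"tx":0,"ty":-6.6,"tz":-6.3,"wx":-9.5,"wy":0,"wz":0,"jaw":0.3}
  ]
}}

```text
clock: 1.1
tool_pos: [0.3827, -0.1977, 0.2311]
tool_rot: [1.544, 0.951, -1.544]
force: [0.6, -0.6, -0.0]
width: 0.702
```

```bash
python3 - <<'E'
from h import *
go(.5955,.202,.16,19.9)
E
```

```text
t [ 1.4208  0.2012 -9.0543] w [-9.3315  0.0002  0.0009] at [ 0.3827 -0.1977  0.2311] clk 1.1
```

Request:
{"name": "jog_arm", "arguments": {
  "series": [
    {"tx":0,"ty":0,"tz":-0.8,"wx":-1,"wy":0,"wz":0,"jaw":0.3},
    {"tx":0,"ty":0,"tz":-1.7,"wx":-2,"wy":0,"wz":0,"jaw":0.3},
    {"tx":0,"ty":0.1,"tz":-2.6,"wx":-3,"wy":0,"wz":0,"jaw":0.3},
    {"tx":0,"ty":0.1,"tz":-3.5,"wx":-4,"wy":0,"wz":0,"jaw":0.3},
    {"tx":0,"ty":0.1,"tz":-4.4,"wx":-5,"wy":0,"wz":0,"jaw":0.3},
    {"tx":0,"ty":0.2,"tz":-5.3,"wx":-6,"wy":0,"wz":0,"jaw":0.3},
    {"tx":0,"ty":0.2,"tz":-6.2,"wx":-7,"wy":0,"wz":0,"jaw":0.3},
    {"tx":0,"ty":0.2,"tz":-7.1,"wx":-8,"wy":0,"wz":0,"jaw":0.3},
    {"tx":0.1,"ty":0.2,"tz":-8.0,"wx":-9.3,"wy":0,"wz":0,"jaw":0.3},
    {"tx":0.4,"ty":0.2,"tz":-8.7,"wx":-9.33,"wy":0,"wz":0,"jaw":0.3},
    {"tx":0.9,"ty":0.2,"tz":-9.0,"wx":-9.33,"wy":0,"wz":0,"jaw":0.3},
    {"tx":1.2,"ty":0.2,"tz":-9.05,"wx":-9.33,"wy":0,"wz":0,"jaw":0.3},
    {"tx":1.2,"ty":0.2,"tz":-9.05,"wx":-9.33,"wy":0,"wz":0,"jaw":0.3}
  ]
}}

```text
clock: 2.4
tool_pos: [0.5934, 0.1986, 0.1673]
tool_rot: [0.947, 1.358, -0.957]
force: [0.1, -0.4, -0.4]
width: 0.697
```

```bash
python3 - <<'E'
from h import *
go(.5955,.202,.073,19.9)
T=cv2.cvtColor(r.snapshot("top"),cv2.COLOR_RGB2BGR);S=cv2.cvtColor(r.snapshot("scene"),cv2.COLOR_RGB2BGR)
o=np.zeros((600,800,3),np.uint8)
o[:300,:400]=cv2.resize(T[180:280,110:243],(400,300),interpolation=2);o[:300,400:]=cv2.resize(S[190:290,335:468],(400,300),interpolation=2)
cv2.imwrite("pics/hov.png",o[:300])
E
```

```text
t [ 1.8846  0.0784 -0.05  ] w [-0.0256 -0.0038  0.0943] at [0.5934 0.1986 0.1673] clk 2.4
```

View pics/hov.png

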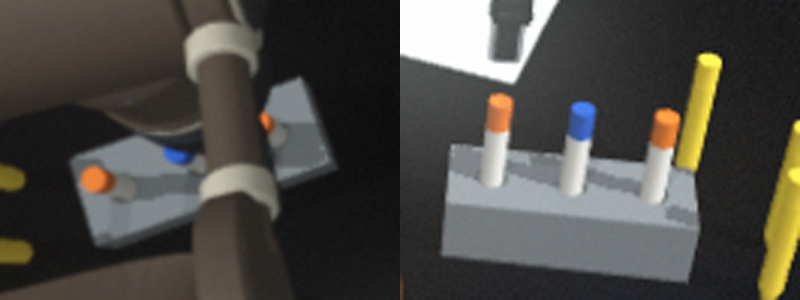

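The hover view shows the gripper directly above the first orange tube: finger tips are near scene (370,210) and the cap is at (368,227). Descending to grasp.

```bash
python3 - <<'E'
from h import *
go(.5955,.202,.073,19.9)
print(proj("scene",r.sense()["tool_pos"]))
E
```

```text
t [ 1.9549  0.0269 -0.0731] w [-0.043   0.0027  0.024 ] at [0.5956 0.1982 0.1707] clk 2.5
[370.3147 201.4109]
```

Request:
{"name": "jog_arm", "arguments": {
  "series": [
    {"tx":0.1,"ty":0.03,"tz":-0.07,"wx":-0.04,"wy":0,"wz":0.02,"jaw":0.3},
    {"tx":0.4,"ty":0.03,"tz":-0.07,"wx":-0.04,"wy":0,"wz":0.02,"jaw":0.3},
    {"tx":0.8,"ty":0.03,"tz":-0.07,"wx":-0.04,"wy":0,"wz":0.02,"jaw":0.3},
    {"tx":1.2,"ty":0.03,"tz":-0.07,"wx":-0.04,"wy":0,"wz":0.02,"jaw":0.3},
    {"tx":1.6,"ty":0.03,"tz":-0.07,"wx":-0.04,"wy":0,"wz":0.02,"jaw":0.3},
    {"tx":1.85,"ty":0.03,"tz":-0.07,"wx":-0.04,"wy":0,"wz":0.02,"jaw":0.3},
    {"tx":1.95,"ty":0.03,"tz":-0.07,"wx":-0.04,"wy":0,"wz":0.02,"jaw":0.3},
    {"tx":1.95,"ty":0.03,"tz":-0.07,"wx":-0.04,"wy":0,"wz":0.02,"jaw":0.3},
    {"tx":1.95,"ty":0.03,"tz":-0.07,"wx":-0.04,"wy":0,"wz":0.02,"jaw":0.3}
  ]
}}

```text
clock: 3.4
tool_pos: [0.5975, 0.2032, 0.0747]
tool_rot: [0.951, 1.352, -0.947]
force: [-0.0, -0.6, 1.0]
width: 0.699
```

Request:
{"name": "jog_arm", "arguments": {
  "series": [
    {"tx":0,"ty":0,"tz":0,"wx":0,"wy":0,"wz":0,"jaw":0.6},
    {"tx":0,"ty":0,"tz":0,"wx":0,"wy":0,"wz":0,"jaw":0.8},
    {"tx":0,"ty":0,"tz":0,"wx":0,"wy":0,"wz":0,"jaw":1},
    {"tx":0,"ty":0,"tz":0,"wx":0,"wy":0,"wz":0,"jaw":1},
    {"tx":0,"ty":0,"tz":0,"wx":0,"wy":0,"wz":0,"jaw":1},
    {"tx":0,"ty":0,"tz":0,"wx":0,"wy":0,"wz":0,"jaw":1},
    {"tx":0,"ty":0,"tz":0,"wx":0,"wy":0,"wz":0,"jaw":1},
    {"tx":0,"ty":0,"tz":0,"wx":0,"wy":0,"wz":0,"jaw":1}
  ]
}}

```text
clock: 4.2
tool_pos: [0.5971, 0.2032, 0.0746]
tool_rot: [0.951, 1.352, -0.947]
force: [-0.8, -0.5, 6.7]
width: 0.171
```

```bash
python3 - <<'E'
from h import *
s=r.sense();print(s["width"],s["force"])
go(.5955,.202,.073,19.9)
E
```

```text
0.17056023255187672 [-0.8163 -0.4584  6.717 ]
t [ 0.0316 -0.0376  0.0124] w [ 0.0052  0.0009 -0.028 ] at [0.5971 0.2032 0.0746] clk 4.2
```

Request:
{"name": "jog_arm", "arguments": {
  "series": [
    {"tx":-0.1,"ty":0,"tz":0,"wx":0,"wy":0,"wz":0,"jaw":1},
    {"tx":-0.3,"ty":0,"tz":0,"wx":0,"wy":0,"wz":0,"jaw":1},
    {"tx":-0.6,"ty":0,"tz":0,"wx":0,"wy":0,"wz":0,"jaw":1},
    {"tx":-1.0,"ty":0,"tz":0,"wx":0,"wy":0,"wz":0,"jaw":1},
    {"tx":-1.5,"ty":0,"tz":0,"wx":0,"wy":0,"wz":0,"jaw":1},
    {"tx":-2.0,"ty":0,"tz":0,"wx":0,"wy":0,"wz":0,"jaw":1},
    {"tx":-2.4,"ty":0,"tz":0,"wx":0,"wy":0,"wz":0,"jaw":1},
    {"tx":-2.7,"ty":0,"tz":0,"wx":0,"wy":0,"wz":0,"jaw":1},
    {"tx":-2.8,"ty":0,"tz":0,"wx":0,"wy":0,"wz":0,"jaw":1},
    {"tx":-2.8,"ty":0,"tz":0,"wx":0,"wy":0,"wz":0,"jaw":1}
  ]
}}

```text
clock: 5.2
tool_pos: [0.5969, 0.2032, 0.2149]
tool_rot: [0.951, 1.352, -0.947]
force: [-0.3, -0.4, -0.2]
width: 0.169
```

```bash
python3 - <<'E'
from h import *
s=r.sense();print(s["width"],s["force"])
go(.5819,-.2488,.215,-79.8)
E
```

```text
0.16860473773729306 [-0.2948 -0.4472 -0.1752]
t [-0.0132 -3.3622  8.3959] w [19.9448 -0.0342 -0.0315] at [0.5969 0.2032 0.2149] clk 5.2
```

Request:
{"name": "jog_arm", "arguments": {
  "series": [
    {"tx":0,"ty":-0.05,"tz":0.1,"wx":0.3,"wy":0,"wz":0,"jaw":1},
    {"tx":0,"ty":-0.15,"tz":0.4,"wx":1,"wy":0,"wz":0,"jaw":1},
    {"tx":0,"ty":-0.35,"tz":0.9,"wx":2,"wy":0,"wz":0,"jaw":1},
    {"tx":0,"ty":-0.55,"tz":1.4,"wx":3.2,"wy":0,"wz":0,"jaw":1},
    {"tx":0,"ty":-0.75,"tz":1.9,"wx":4.5,"wy":0,"wz":0,"jaw":1},
    {"tx":0,"ty":-0.98,"tz":2.45,"wx":5.8,"wy":0,"wz":0,"jaw":1},
    {"tx":0,"ty":-1.2,"tz":3.0,"wx":7.1,"wy":0,"wz":0,"jaw":1},
    {"tx":0,"ty":-1.42,"tz":3.55,"wx":8.4,"wy":0,"wz":0,"jaw":1},
    {"tx":0,"ty":-1.64,"tz":4.1,"wx":9.7,"wy":0,"wz":0,"jaw":1},
    {"tx":0,"ty":-1.86,"tz":4.65,"wx":11,"wy":0,"wz":0,"jaw":1},
    {"tx":0,"ty":-2.08,"tz":5.2,"wx":12.3,"wy":0,"wz":0,"jaw":1},
    {"tx":0,"ty":-2.3,"tz":5.75,"wx":13.6,"wy":0,"wz":0,"jaw":1},
    {"tx":0,"ty":-2.52,"tz":6.3,"wx":14.9,"wy":0,"wz":0,"jaw":1},
    {"tx":0,"ty":-2.74,"tz":6.85,"wx":16.2,"wy":0,"wz":0,"jaw":1},
    {"tx":0,"ty":-2.96,"tz":7.4,"wx":17.5,"wy":0,"wz":0,"jaw":1},
    {"tx":0,"ty":-3.14,"tz":7.85,"wx":18.7,"wy":0,"wz":0,"jaw":1},
    {"tx":0,"ty":-3.27,"tz":8.17,"wx":19.5,"wy":0,"wz":0,"jaw":1},
    {"tx":0,"ty":-3.34,"tz":8.35,"wx":19.94,"wy":0,"wz":0,"jaw":1},
    {"tx":0,"ty":-3.36,"tz":8.4,"wx":19.94,"wy":0,"wz":0,"jaw":1},
    {"tx":0,"ty":-3.36,"tz":8.4,"wx":19.94,"wy":0,"wz":0,"jaw":1}
  ]
}}

```text
clock: 7.2
tool_pos: [0.5811, -0.2488, 0.2126]
tool_rot: [2.129, 0.192, -2.128]
force: [0.5, 0.4, -0.3]
width: 0.169
```

```bash
python3 - <<'E'
from h import *
T=cv2.cvtColor(r.snapshot("top"),cv2.COLOR_RGB2BGR);S=cv2.cvtColor(r.snapshot("scene"),cv2.COLOR_RGB2BGR)
s=r.sense();print(s["width"],s["force"])
go(.5819,-.2488,.073,-79.8)
p=s["tool_pos"];print("TCP proj scene",proj("scene",p),"foot expected",proj("scene",p+[0,0,.008-.0746]),"hole1",proj("scene",np.array([.5818,-.2488,.05])),"hole0",proj("scene",np.array([.5388,-.2567,.05])))
o=np.zeros((540,800,3),np.uint8)
o[:,:400]=cv2.resize(T[185:285,350:424],(400,540),interpolation=2);o[:,400:]=cv2.resize(S[120:228,180:260],(400,540),interpolation=2)
cv2.imwrite("pics/pre1.png",o)
E
```

```text
0.1708607303158589 [ 0.2654 -0.8535 -1.0326]
t [ 2.8015  0.0186 -0.0029] w [ 0.0176 -0.0133  0.0147] at [ 0.5815 -0.2481  0.2131] clk 7.3
TCP proj scene [191.1965 128.3682] foot expected [194.6253 153.8644] hole1 [198.8328 187.7492] hole0 [206.6474 178.7041]
```

View pics/pre1.png

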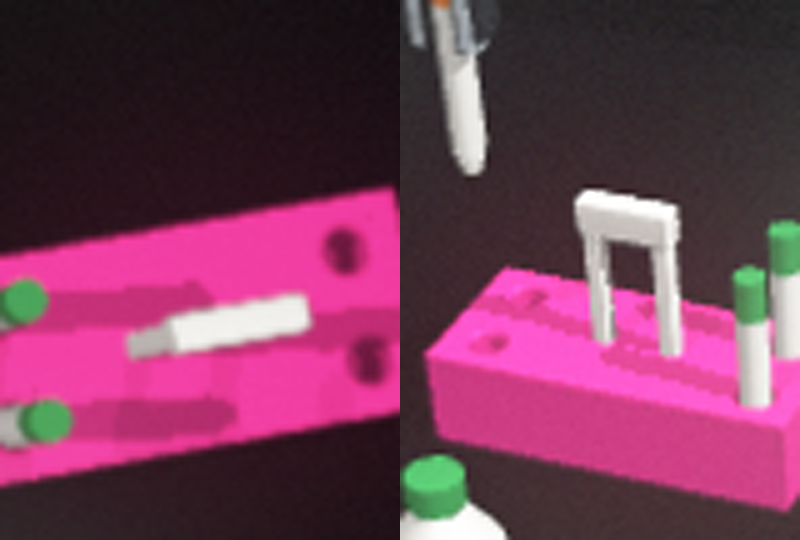

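The picture shows the tube's foot at scene (194,154.4) against a prediction of (194.6,153.9). The hole is at (198,188.6) against (198.8,187.7). They agree to about 1 mm relative to each other, so I'll insert the tube gradually.

Request:
{"name": "jog_arm", "arguments": {
  "series": [
    {"tx":0.2,"ty":0.02,"tz":0,"wx":0,"wy":0,"wz":0,"jaw":1},
    {"tx":0.6,"ty":0.02,"tz":0,"wx":0,"wy":0,"wz":0,"jaw":1},
    {"tx":1.0,"ty":0.02,"tz":0,"wx":0,"wy":0,"wz":0,"jaw":1},
    {"tx":1.4,"ty":0.02,"tz":0,"wx":0,"wy":0,"wz":0,"jaw":1},
    {"tx":1.65,"ty":0.02,"tz":0,"wx":0,"wy":0,"wz":0,"jaw":1},
    {"tx":1.8,"ty":0.02,"tz":0,"wx":0,"wy":0,"wz":0,"jaw":1},
    {"tx":1.9,"ty":0.02,"tz":0,"wx":0,"wy":0,"wz":0,"jaw":1},
    {"tx":2.0,"ty":0.02,"tz":0,"wx":0,"wy":0,"wz":0,"jaw":1},
    {"tx":2.1,"ty":0.02,"tz":0,"wx":0,"wy":0,"wz":0,"jaw":1},
    {"tx":2.2,"ty":0.02,"tz":0,"wx":0,"wy":0,"wz":0,"jaw":1},
    {"tx":2.2,"ty":0.02,"tz":0,"wx":0,"wy":0,"wz":0,"jaw":1}
  ]
}}

```text
clock: 8.4
tool_pos: [0.5825, -0.2502, 0.1033]
tool_rot: [2.131, 0.19, -2.125]
force: [0.7, -1.0, -0.9]
width: 0.17
```

```bash
python3 - <<'E'
from h import *
s=r.sense();print(s["width"],s["force"],s["moment"])
go(.5819,-.2488,.0746,-79.8)
E
```

```text
0.1702208863083925 [ 0.7101 -0.9974 -0.9465] [-0.0535 -0.225  -0.0331]
t [ 0.5739 -0.0308  0.0075] w [ 0.0042 -0.0327 -0.0054] at [ 0.5825 -0.2502  0.1033] clk 8.4
```

Request:
{"name": "jog_arm", "arguments": {
  "series": [
    {"tx":0.1,"ty":0,"tz":0,"wx":0,"wy":0,"wz":0,"jaw":1},
    {"tx":0.2,"ty":0,"tz":0,"wx":0,"wy":0,"wz":0,"jaw":1},
    {"tx":0.3,"ty":0,"tz":0,"wx":0,"wy":0,"wz":0,"jaw":1},
    {"tx":0.4,"ty":0,"tz":0,"wx":0,"wy":0,"wz":0,"jaw":1},
    {"tx":0.5,"ty":0,"tz":0,"wx":0,"wy":0,"wz":0,"jaw":1},
    {"tx":0.55,"ty":0,"tz":0,"wx":0,"wy":0,"wz":0,"jaw":1},
    {"tx":0.55,"ty":0,"tz":0,"wx":0,"wy":0,"wz":0,"jaw":1}
  ]
}}

```text
clock: 9.1
tool_pos: [0.5819, -0.2501, 0.0756]
tool_rot: [2.129, 0.191, -2.127]
force: [1.2, -1.1, -1.2]
width: 0.171
```

```bash
python3 - <<'E'
from h import *
s=r.sense();print(s["width"],s["force"],s["moment"])
go(.5819,-.2488,.0746,-79.8)
E
```

```text
0.17094626352241413 [ 1.1905 -1.0573 -1.1951] [-0.2547 -0.2929 -0.0036]
t [ 0.019  -0.026  -0.0042] w [ 0.0072 -0.0146  0.0019] at [ 0.5819 -0.2501  0.0756] clk 9.1
```

Request:
{"name": "jog_arm", "arguments": {
  "series": [
    {"tx":0,"ty":0,"tz":0,"wx":0,"wy":0,"wz":0,"jaw":0.7},
    {"tx":0,"ty":0,"tz":0,"wx":0,"wy":0,"wz":0,"jaw":0.5},
    {"tx":0,"ty":0,"tz":0,"wx":0,"wy":0,"wz":0,"jaw":0.5},
    {"tx":0,"ty":0,"tz":0,"wx":0,"wy":0,"wz":0,"jaw":0.5},
    {"tx":0,"ty":0,"tz":0,"wx":0,"wy":0,"wz":0,"jaw":0.5},
    {"tx":-0.2,"ty":0,"tz":0,"wx":0,"wy":0,"wz":0,"jaw":0.5},
    {"tx":-0.5,"ty":0,"tz":0,"wx":0,"wy":0,"wz":0,"jaw":0.5},
    {"tx":-0.9,"ty":0,"tz":0,"wx":0,"wy":0,"wz":0,"jaw":0.5},
    {"tx":-1.4,"ty":0,"tz":0,"wx":0,"wy":0,"wz":0,"jaw":0.5},
    {"tx":-1.9,"ty":0,"tz":0,"wx":0,"wy":0,"wz":0,"jaw":0.5},
    {"tx":-2.2,"ty":0,"tz":0,"wx":0,"wy":0,"wz":0,"jaw":0.5},
    {"tx":-2.4,"ty":0,"tz":0,"wx":0,"wy":0,"wz":0,"jaw":0.5}
  ]
}}

```text
clock: 10.3
tool_pos: [0.5828, -0.2506, 0.1989]
tool_rot: [2.132, 0.189, -2.122]
force: [0.7, 0.7, -0.9]
width: 0.501
```

```bash
python3 - <<'E'
from h import *
T=cv2.cvtColor(r.snapshot("top"),cv2.COLOR_RGB2BGR);S=cv2.cvtColor(r.snapshot("scene"),cv2.COLOR_RGB2BGR)
s=r.sense();print(s["width"],s["force"])
go(.559,.3065,.195,19.9)
for n,I in(("top",T),("scene",S)):print(n,[(a,s[4]) for a,s in blobs(I,"orange")[0] if s[4]<130 and 0<a[0]<450])
print("expect cap",proj("scene",np.array([.5819,-.2495,.107])),"blob hole0",proj("scene",np.array([.5388,-.2567,.05])))
o=np.zeros((540,800,3),np.uint8)
o[:,:400]=cv2.resize(T[185:285,350:424],(400,540),interpolation=2);o[:,400:]=cv2.resize(S[120:228,180:260],(400,540),interpolation=2)
cv2.imwrite("pics/post1.png",o)
E
```

```text
0.4969305816979411 [0.4932 0.2147 0.4575]
t [  0.0499 -11.0498  -1.5079] w [-19.9351  -0.0196  -0.0628] at [ 0.5829 -0.2506  0.1982] clk 10.4
top [(array([204.9, 146.5]), np.int32(75)), (array([422.2, 229.6]), np.int32(41)), (array([141.3, 239.5]), np.int32(61))]
scene [(array([194.9, 167.3]), np.int32(71)), (array([423. , 232.2]), np.int32(98)), (array([323.3, 320.1]), np.int32(47))]
expect cap [195.959  168.0768] blob hole0 [206.6474 178.7041]
```

View pics/post1.png

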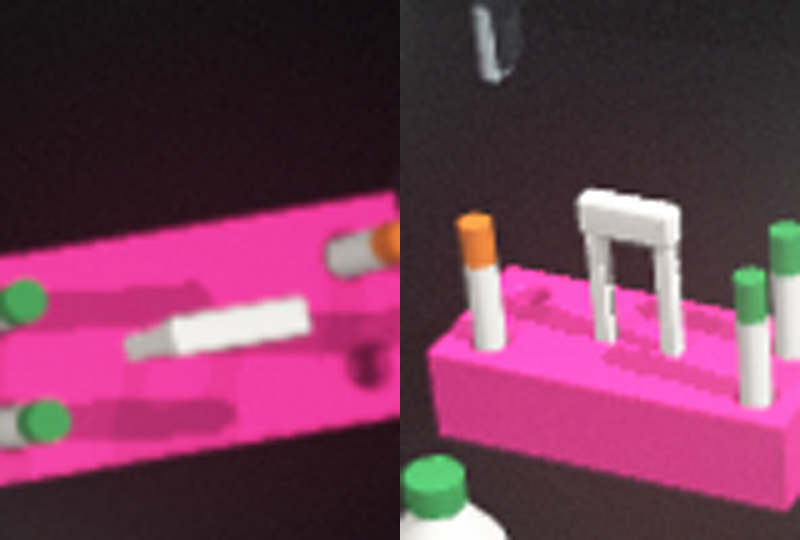

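The orange tube is seated in pocket1: its cap is at scene (195,167) and it shows the same exposed length as the green tubes. The rack has not visibly moved. Next is the second tube, at about (.5595,.3055).

Request:
{"name": "jog_arm", "arguments": {
  "series": [
    {"tx":0,"ty":-0.3,"tz":-0.04,"wx":-0.5,"wy":0,"wz":0,"jaw":0.3},
    {"tx":0,"ty":-0.9,"tz":-0.12,"wx":-1.6,"wy":0,"wz":0,"jaw":0.3},
    {"tx":0,"ty":-1.6,"tz":-0.22,"wx":-2.9,"wy":0,"wz":0,"jaw":0.3},
    {"tx":0,"ty":-2.4,"tz":-0.33,"wx":-4.3,"wy":0,"wz":0,"jaw":0.3},
    {"tx":0,"ty":-3.2,"tz":-0.44,"wx":-5.7,"wy":0,"wz":0,"jaw":0.3},
    {"tx":0,"ty":-4.0,"tz":-0.55,"wx":-7.1,"wy":0,"wz":0,"jaw":0.3},
    {"tx":0,"ty":-4.8,"tz":-0.66,"wx":-8.5,"wy":0,"wz":0,"jaw":0.3},
    {"tx":0,"ty":-5.6,"tz":-0.77,"wx":-9.9,"wy":0,"wz":0,"jaw":0.3},
    {"tx":0,"ty":-6.4,"tz":-0.88,"wx":-11.3,"wy":0,"wz":0,"jaw":0.3},
    {"tx":0,"ty":-7.2,"tz":-0.99,"wx":-12.7,"wy":0,"wz":0,"jaw":0.3},
    {"tx":0,"ty":-8.0,"tz":-1.1,"wx":-14.1,"wy":0,"wz":0,"jaw":0.3},
    {"tx":0,"ty":-8.8,"tz":-1.2,"wx":-15.5,"wy":0,"wz":0,"jaw":0.3},
    {"tx":0,"ty":-9.6,"tz":-1.31,"wx":-16.9,"wy":0,"wz":0,"jaw":0.3},
    {"tx":0,"ty":-10.3,"tz":-1.4,"wx":-18.3,"wy":0,"wz":0,"jaw":0.3},
    {"tx":0,"ty":-10.8,"tz":-1.47,"wx":-19.4,"wy":0,"wz":0,"jaw":0.3},
    {"tx":0.05,"ty":-11.0,"tz":-1.5,"wx":-19.93,"wy":0,"wz":0,"jaw":0.3},
    {"tx":0.05,"ty":-11.05,"tz":-1.5,"wx":-19.93,"wy":0,"wz":0,"jaw":0.3},
    {"tx":0.05,"ty":-11.05,"tz":-1.5,"wx":-19.93,"wy":0,"wz":0,"jaw":0.3},
    {"tx":0.05,"ty":-11.05,"tz":-1.5,"wx":-19.93,"wy":0,"wz":0,"jaw":0.3}
  ]
}}

```text
clock: 12.3
tool_pos: [0.5569, 0.3063, 0.1929]
tool_rot: [0.95, 1.353, -0.951]
force: [0.1, 0.7, -1.0]
width: 0.699
```

```bash
python3 - <<'E'
from h import *
go(.5595,.3055,.0746,19.9)
E
```

```text
t [2.3669 0.0446 0.0315] w [-0.0117  0.0043  0.0013] at [0.5569 0.3063 0.1929] clk 12.3
```

Request:
{"name": "jog_arm", "arguments": {
  "series": [
    {"tx":0.2,"ty":0.04,"tz":0.03,"wx":0,"wy":0,"wz":0,"jaw":0.3},
    {"tx":0.6,"ty":0.04,"tz":0.03,"wx":0,"wy":0,"wz":0,"jaw":0.3},
    {"tx":1.0,"ty":0.04,"tz":0.03,"wx":0,"wy":0,"wz":0,"jaw":0.3},
    {"tx":1.4,"ty":0.04,"tz":0.03,"wx":0,"wy":0,"wz":0,"jaw":0.3},
    {"tx":1.8,"ty":0.04,"tz":0.03,"wx":0,"wy":0,"wz":0,"jaw":0.3},
    {"tx":2.1,"ty":0.04,"tz":0.03,"wx":0,"wy":0,"wz":0,"jaw":0.3},
    {"tx":2.3,"ty":0.04,"tz":0.03,"wx":0,"wy":0,"wz":0,"jaw":0.3},
    {"tx":2.37,"ty":0.04,"tz":0.03,"wx":0,"wy":0,"wz":0,"jaw":0.3},
    {"tx":2.37,"ty":0.04,"tz":0.03,"wx":0,"wy":0,"wz":0,"jaw":0.3},
    {"tx":2.37,"ty":0.04,"tz":0.03,"wx":0,"wy":0,"wz":0,"jaw":0.6},
    {"tx":2.37,"ty":0.04,"tz":0.03,"wx":0,"wy":0,"wz":0,"jaw":0.8},
    {"tx":2.37,"ty":0.04,"tz":0.03,"wx":0,"wy":0,"wz":0,"jaw":1},
    {"tx":2.37,"ty":0.04,"tz":0.03,"wx":0,"wy":0,"wz":0,"jaw":1},
    {"tx":2.37,"ty":0.04,"tz":0.03,"wx":0,"wy":0,"wz":0,"jaw":1},
    {"tx":2.37,"ty":0.04,"tz":0.03,"wx":0,"wy":0,"wz":0,"jaw":1},
    {"tx":2.37,"ty":0.04,"tz":0.03,"wx":0,"wy":0,"wz":0,"jaw":1},
    {"tx":2.37,"ty":0.04,"tz":0.03,"wx":0,"wy":0,"wz":0,"jaw":1}
  ]
}}

```text
clock: 14.0
tool_pos: [0.5603, 0.3065, 0.0763]
tool_rot: [0.951, 1.352, -0.948]
force: [-2.3, 0.3, 6.5]
width: 0.17
```

Request:
{"name": "jog_arm", "arguments": {
  "series": [
    {"tx":-0.1,"ty":0,"tz":0,"wx":0,"wy":0,"wz":0,"jaw":1},
    {"tx":-0.3,"ty":0,"tz":0,"wx":0,"wy":0,"wz":0,"jaw":1},
    {"tx":-0.6,"ty":0,"tz":0,"wx":0,"wy":0,"wz":0,"jaw":1},
    {"tx":-1.0,"ty":0,"tz":0,"wx":0,"wy":0,"wz":0,"jaw":1},
    {"tx":-1.5,"ty":0,"tz":0,"wx":0,"wy":0,"wz":0,"jaw":1},
    {"tx":-2.0,"ty":0,"tz":0,"wx":0,"wy":0,"wz":0,"jaw":1},
    {"tx":-2.5,"ty":0,"tz":0,"wx":0,"wy":0,"wz":0,"jaw":1},
    {"tx":-2.8,"ty":0,"tz":0,"wx":0,"wy":0,"wz":0,"jaw":1},
    {"tx":-2.9,"ty":0,"tz":0,"wx":0,"wy":0,"wz":0,"jaw":1},
    {"tx":-2.9,"ty":0,"tz":0,"wx":0,"wy":0,"wz":0,"jaw":1}
  ]
}}

```text
clock: 15.0
tool_pos: [0.5603, 0.3064, 0.2213]
tool_rot: [0.952, 1.352, -0.947]
force: [0.7, -0.7, 0.2]
width: 0.173
```

```bash
python3 - <<'E'
from h import *
s=r.sense();print(s["width"],s["force"])
go(.539,-.2568,.2196,-79.8)
E
```

```text
0.17304749007308026 [ 0.6804 -0.683   0.2456]
t [ 0.0166 -4.2303 10.4483] w [19.9345 -0.0368 -0.0282] at [0.5603 0.3064 0.2213] clk 15.0
```

Request:
{"name": "jog_arm", "arguments": {
  "series": [
    {"tx":0,"ty":-0.04,"tz":0.1,"wx":0.2,"wy":0,"wz":0,"jaw":1},
    {"tx":0,"ty":-0.17,"tz":0.42,"wx":0.8,"wy":0,"wz":0,"jaw":1},
    {"tx":0,"ty":-0.38,"tz":0.94,"wx":1.8,"wy":0,"wz":0,"jaw":1},
    {"tx":0,"ty":-0.63,"tz":1.57,"wx":3,"wy":0,"wz":0,"jaw":1},
    {"tx":0,"ty":-0.89,"tz":2.19,"wx":4.2,"wy":0,"wz":0,"jaw":1},
    {"tx":0,"ty":-1.14,"tz":2.82,"wx":5.4,"wy":0,"wz":0,"jaw":1},
    {"tx":0,"ty":-1.4,"tz":3.45,"wx":6.6,"wy":0,"wz":0,"jaw":1},
    {"tx":0,"ty":-1.65,"tz":4.08,"wx":7.8,"wy":0,"wz":0,"jaw":1},
    {"tx":0,"ty":-1.9,"tz":4.7,"wx":9,"wy":0,"wz":0,"jaw":1},
    {"tx":0,"ty":-2.16,"tz":5.33,"wx":10.2,"wy":0,"wz":0,"jaw":1},
    {"tx":0,"ty":-2.41,"tz":5.96,"wx":11.4,"wy":0,"wz":0,"jaw":1},
    {"tx":0,"ty":-2.66,"tz":6.58,"wx":12.6,"wy":0,"wz":0,"jaw":1},
    {"tx":0,"ty":-2.92,"tz":7.21,"wx":13.8,"wy":0,"wz":0,"jaw":1},
    {"tx":0,"ty":-3.17,"tz":7.84,"wx":15,"wy":0,"wz":0,"jaw":1},
    {"tx":0,"ty":-3.43,"tz":8.46,"wx":16.2,"wy":0,"wz":0,"jaw":1},
    {"tx":0,"ty":-3.68,"tz":9.09,"wx":17.4,"wy":0,"wz":0,"jaw":1},
    {"tx":0,"ty":-3.9,"tz":9.62,"wx":18.5,"wy":0,"wz":0,"jaw":1},
    {"tx":0,"ty":-4.08,"tz":10.05,"wx":19.4,"wy":0,"wz":0,"jaw":1},
    {"tx":0,"ty":-4.2,"tz":10.35,"wx":19.93,"wy":0,"wz":0,"jaw":1},
    {"tx":0,"ty":-4.23,"tz":10.45,"wx":19.93,"wy":0,"wz":0,"jaw":1}
  ]
}}

```text
clock: 17.0
tool_pos: [0.5373, -0.2589, 0.2189]
tool_rot: [2.13, 0.188, -2.13]
force: [0.2, 0.2, -0.0]
width: 0.168
```

Request:
{"name": "jog_arm", "arguments": {
  "series": [
    {"tx":0,"ty":0,"tz":0,"wx":0,"wy":0,"wz":0,"jaw":1},
    {"tx":0,"ty":0,"tz":0,"wx":0,"wy":0,"wz":0,"jaw":1},
    {"tx":0.2,"ty":0,"tz":0,"wx":0,"wy":0,"wz":0,"jaw":1},
    {"tx":0.6,"ty":0,"tz":0,"wx":0,"wy":0,"wz":0,"jaw":1},
    {"tx":1.0,"ty":0,"tz":0,"wx":0,"wy":0,"wz":0,"jaw":1},
    {"tx":1.3,"ty":0,"tz":0,"wx":0,"wy":0,"wz":0,"jaw":1},
    {"tx":1.5,"ty":0,"tz":0,"wx":0,"wy":0,"wz":0,"jaw":1},
    {"tx":1.5,"ty":0,"tz":0,"wx":0,"wy":0,"wz":0,"jaw":1}
  ]
}}

```text
clock: 17.8
tool_pos: [0.5376, -0.2558, 0.1428]
tool_rot: [2.127, 0.194, -2.131]
force: [-0.9, 0.1, 0.1]
width: 0.17
```

```bash
python3 - <<'E'
from h import *
T=cv2.cvtColor(r.snapshot("top"),cv2.COLOR_RGB2BGR);S=cv2.cvtColor(r.snapshot("scene"),cv2.COLOR_RGB2BGR)
s=r.sense();print(s["width"],s["force"])
go(.539,-.2568,.0763,-79.8)
p=s["tool_pos"];print("foot expected",proj("scene",p+[0,0,.008-.0763]),proj("top",p+[0,0,.008-.0763]),"hole0",proj("scene",np.array([.539,-.2568,.05])),proj("top",np.array([.539,-.2568,.05])))
o=np.zeros((540,800,3),np.uint8)
o[:,:400]=cv2.resize(T[195:279,378:440],(400,540),interpolation=2);o[:,400:]=cv2.resize(S[120:228,180:260],(400,540),interpolation=2)
cv2.imwrite("pics/pre2.png",o)
E
```

```text
0.168572616620701 [-0.0581  0.1486 -1.1944]
t [ 1.3755 -0.0031  0.0039] w [ 0.0083 -0.0229  0.0015] at [ 0.5391 -0.2569  0.1451] clk 17.9
foot expected [205.4236 169.7825] [422.3585 250.3496] hole0 [206.5685 178.7309] [417.8187 251.1122]
```

View pics/pre2.png

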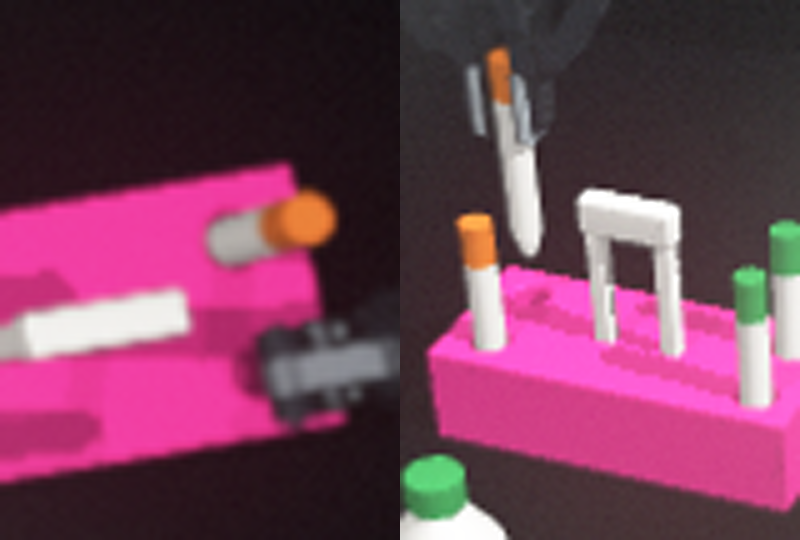

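The foot is at scene (206.4,170.4) against a prediction of (205.4,169.8), so it is within about 2–3 mm of the hole. The taper and chamfer cover that. I'll descend slowly and watch the force.

Request:
{"name": "jog_arm", "arguments": {
  "series": [
    {"tx":0.2,"ty":0,"tz":0,"wx":0,"wy":0,"wz":0,"jaw":1},
    {"tx":0.35,"ty":0,"tz":0,"wx":0,"wy":0,"wz":0,"jaw":1},
    {"tx":0.45,"ty":0,"tz":0,"wx":0,"wy":0,"wz":0,"jaw":1},
    {"tx":0.55,"ty":0,"tz":0,"wx":0,"wy":0,"wz":0,"jaw":1},
    {"tx":0.65,"ty":0,"tz":0,"wx":0,"wy":0,"wz":0,"jaw":1},
    {"tx":0.75,"ty":0,"tz":0,"wx":0,"wy":0,"wz":0,"jaw":1},
    {"tx":0.75,"ty":0,"tz":0,"wx":0,"wy":0,"wz":0,"jaw":1}
  ]
}}

```text
clock: 18.6
tool_pos: [0.5384, -0.2568, 0.1065]
tool_rot: [2.129, 0.192, -2.128]
force: [0.6, -0.1, -0.8]
width: 0.17
```

```bash
python3 - <<'E'
from h import *
s=r.sense();print(s["width"],s["force"],s["moment"])
go(.539,-.2568,.0763,-79.8)
E
```

```text
0.16956945253265102 [ 0.609  -0.1488 -0.7753] [-0.0031  0.0067 -0.0005]
t [ 0.6043  0.0028 -0.0107] w [ 0.0046 -0.0099  0.0113] at [ 0.5384 -0.2568  0.1065] clk 18.6
```

Request:
{"name": "jog_arm", "arguments": {
  "series": [
    {"tx":0.1,"ty":0,"tz":0,"wx":0,"wy":0,"wz":0,"jaw":1},
    {"tx":0.2,"ty":0,"tz":0,"wx":0,"wy":0,"wz":0,"jaw":1},
    {"tx":0.3,"ty":0,"tz":0,"wx":0,"wy":0,"wz":0,"jaw":1},
    {"tx":0.4,"ty":0,"tz":0,"wx":0,"wy":0,"wz":0,"jaw":1},
    {"tx":0.5,"ty":0,"tz":0,"wx":0,"wy":0,"wz":0,"jaw":1},
    {"tx":0.58,"ty":0,"tz":0,"wx":0,"wy":0,"wz":0,"jaw":1},
    {"tx":0.58,"ty":0,"tz":0,"wx":0,"wy":0,"wz":0,"jaw":1}
  ]
}}

```text
clock: 19.3
tool_pos: [0.5387, -0.257, 0.0777]
tool_rot: [2.13, 0.191, -2.127]
force: [0.4, -1.3, -0.8]
width: 0.175
```

```bash
python3 - <<'E'
from h import *
s=r.sense();print(s["width"],s["force"],s["moment"])
go(.539,-.2568,.0763,-79.8)
E
```

```text
0.17548623406382255 [ 0.4495 -1.3358 -0.8053] [-0.0977 -0.0744  0.0079]
t [ 0.0288 -0.003  -0.0063] w [ 0.0049 -0.0158  0.0045] at [ 0.5387 -0.257   0.0777] clk 19.3
```

Lateral forces stayed small. Releasing and backing up.

Request:
{"name": "jog_arm", "arguments": {
  "series": [
    {"tx":0,"ty":0,"tz":0,"wx":0,"wy":0,"wz":0,"jaw":0.7},
    {"tx":0,"ty":0,"tz":0,"wx":0,"wy":0,"wz":0,"jaw":0.5},
    {"tx":0,"ty":0,"tz":0,"wx":0,"wy":0,"wz":0,"jaw":0.5},
    {"tx":0,"ty":0,"tz":0,"wx":0,"wy":0,"wz":0,"jaw":0.5},
    {"tx":0,"ty":0,"tz":0,"wx":0,"wy":0,"wz":0,"jaw":0.5},
    {"tx":-0.2,"ty":0,"tz":0,"wx":0,"wy":0,"wz":0,"jaw":0.5},
    {"tx":-0.5,"ty":0,"tz":0,"wx":0,"wy":0,"wz":0,"jaw":0.5},
    {"tx":-0.9,"ty":0,"tz":0,"wx":0,"wy":0,"wz":0,"jaw":0.5},
    {"tx":-1.4,"ty":0,"tz":0,"wx":0,"wy":0,"wz":0,"jaw":0.5},
    {"tx":-1.9,"ty":0,"tz":0,"wx":0,"wy":0,"wz":0,"jaw":0.5},
    {"tx":-2.2,"ty":0,"tz":0,"wx":0,"wy":0,"wz":0,"jaw":0.5},
    {"tx":-2.4,"ty":0,"tz":0,"wx":0,"wy":0,"wz":0,"jaw":0.5}
  ]
}}

```text
clock: 20.5
tool_pos: [0.5397, -0.2576, 0.2012]
tool_rot: [2.132, 0.188, -2.122]
force: [1.0, -0.8, 0.6]
width: 0.503
```

```bash
python3 - <<'E'
from h import *
T=cv2.cvtColor(r.snapshot("top"),cv2.COLOR_RGB2BGR);S=cv2.cvtColor(r.snapshot("scene"),cv2.COLOR_RGB2BGR)
for c in("orange","green"):
  for n,I in(("top",T),("scene",S)):print(c,n,[(a,s[4]) for a,s in blobs(I,c)[0] if s[4]<130 and a[1]>140 and a[0]>170])
m=((T.min(2)>130)).astype(np.uint8);m[:225]=0;m[265:]=0;m[:,:370]=0;m[:,412:]=0
n,_,st,ce=cv2.connectedComponentsWithStats(m)
print("white",[(ce[i],st[i]) for i in range(1,n) if st[i][4]>15])
go(.5474,-.1825,.195,10.2)
o=np.zeros((540,800,3),np.uint8)
o[:,:400]=cv2.resize(T[205:289,378:440],(400,540),interpolation=2);o[:,400:]=cv2.resize(S[120:228,180:260],(400,540),interpolation=2)
cv2.imwrite("pics/post2.png",o)
E
```

```text
orange top [(array([204.9, 146.2]), np.int32(73)), (array([424.1, 228.8]), np.int32(72)), (array([426.7, 250.8]), np.int32(52))]
orange scene [(array([203.6, 158.9]), np.int32(66)), (array([195. , 167.5]), np.int32(70)), (array([323. , 320.1]), np.int32(49))]
green top [(array([353.6, 240.5]), np.int32(38)), (array([357.9, 262.7]), np.int32(33))]
green scene [(array([257.2, 166.7]), np.int32(21)), (array([249.7, 175.1]), np.int32(18)), (array([186.5, 216.9]), np.int32(124))]
white [(array([390.9286, 245.3529]), array([373, 240,  35,  12, 238], dtype=int32))]
t [ 0.1098 -1.4516 -0.4176] w [-17.9953  -0.0226  -0.0603] at [ 0.5397 -0.2576  0.2005] clk 20.6
```

View pics/post2.png

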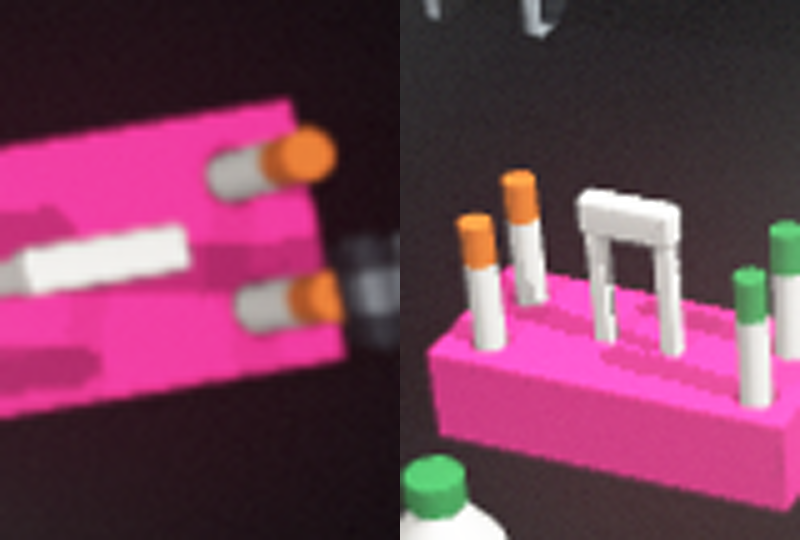

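Both orange tubes are seated, with the same exposed length as the green ones, and the rack is undisturbed. Next I'll move to the handle, with the jaws across it.

Request:
{"name": "jog_arm", "arguments": {
  "series": [
    {"tx":0,"ty":-0.1,"tz":-0.03,"wx":-0.8,"wy":0,"wz":0,"jaw":0.4},
    {"tx":0,"ty":-0.25,"tz":-0.07,"wx":-2.2,"wy":0,"wz":0,"jaw":0.4},
    {"tx":0,"ty":-0.4,"tz":-0.12,"wx":-3.7,"wy":0,"wz":0,"jaw":0.4},
    {"tx":0,"ty":-0.5,"tz":-0.15,"wx":-5.2,"wy":0,"wz":0,"jaw":0.4},
    {"tx":0,"ty":-0.65,"tz":-0.19,"wx":-6.7,"wy":0,"wz":0,"jaw":0.4},
    {"tx":0,"ty":-0.8,"tz":-0.23,"wx":-8.2,"wy":0,"wz":0,"jaw":0.4},
    {"tx":0,"ty":-0.9,"tz":-0.26,"wx":-9.7,"wy":0,"wz":0,"jaw":0.4},
    {"tx":0,"ty":-1.0,"tz":-0.29,"wx":-11.2,"wy":0,"wz":0,"jaw":0.4},
    {"tx":0,"ty":-1.1,"tz":-0.32,"wx":-12.7,"wy":0,"wz":0,"jaw":0.4},
    {"tx":0,"ty":-1.2,"tz":-0.35,"wx":-14.2,"wy":0,"wz":0,"jaw":0.4},
    {"tx":0,"ty":-1.3,"tz":-0.38,"wx":-15.7,"wy":0,"wz":0,"jaw":0.4},
    {"tx":0,"ty":-1.4,"tz":-0.41,"wx":-17.2,"wy":0,"wz":0,"jaw":0.4},
    {"tx":0,"ty":-1.45,"tz":-0.42,"wx":-18,"wy":0,"wz":-0.06,"jaw":0.4},
    {"tx":0,"ty":-1.45,"tz":-0.42,"wx":-18,"wy":0,"wz":0,"jaw":0.4},
    {"tx":0,"ty":-1.45,"tz":-0.42,"wx":-18,"wy":0,"wz":0,"jaw":0.4},
    {"tx":0,"ty":-1.45,"tz":-0.42,"wx":-18,"wy":0,"wz":0,"jaw":0.4}
  ]
}}

```text
clock: 22.2
tool_pos: [0.546, -0.1819, 0.1978]
tool_rot: [1.079, 1.288, -1.077]
force: [0.1, 0.6, 0.7]
width: 0.597
```

```bash
python3 - <<'E'
from h import *
go(.5472,-.1826,.102,10.2)
E
```

```text
t [1.9161 0.019  0.0191] w [-0.0077 -0.0093 -0.0086] at [ 0.546  -0.1819  0.1978] clk 22.2
```

Request:
{"name": "jog_arm", "arguments": {
  "series": [
    {"tx":0.2,"ty":0.02,"tz":0.02,"wx":0,"wy":0,"wz":0,"jaw":0.4},
    {"tx":0.5,"ty":0.02,"tz":0.02,"wx":0,"wy":0,"wz":0,"jaw":0.4},
    {"tx":0.9,"ty":0.02,"tz":0.02,"wx":0,"wy":0,"wz":0,"jaw":0.4},
    {"tx":1.2,"ty":0.02,"tz":0.02,"wx":0,"wy":0,"wz":0,"jaw":0.4},
    {"tx":1.5,"ty":0.02,"tz":0.02,"wx":0,"wy":0,"wz":0,"jaw":0.4},
    {"tx":1.75,"ty":0.02,"tz":0.02,"wx":0,"wy":0,"wz":0,"jaw":0.4},
    {"tx":1.92,"ty":0.02,"tz":0.02,"wx":0,"wy":0,"wz":0,"jaw":0.4},
    {"tx":1.92,"ty":0.02,"tz":0.02,"wx":0,"wy":0,"wz":0,"jaw":0.4},
    {"tx":1.92,"ty":0.02,"tz":0.02,"wx":0,"wy":0,"wz":0,"jaw":0.6},
    {"tx":1.92,"ty":0.02,"tz":0.02,"wx":0,"wy":0,"wz":0,"jaw":0.75},
    {"tx":1.92,"ty":0.02,"tz":0.02,"wx":0,"wy":0,"wz":0,"jaw":0.85},
    {"tx":1.92,"ty":0.02,"tz":0.02,"wx":0,"wy":0,"wz":0,"jaw":1},
    {"tx":1.92,"ty":0.02,"tz":0.02,"wx":0,"wy":0,"wz":0,"jaw":1},
    {"tx":1.92,"ty":0.02,"tz":0.02,"wx":0,"wy":0,"wz":0,"jaw":1},
    {"tx":1.92,"ty":0.02,"tz":0.02,"wx":0,"wy":0,"wz":0,"jaw":1},
    {"tx":1.92,"ty":0.02,"tz":0.02,"wx":0,"wy":0,"wz":0,"jaw":1},
    {"tx":1.92,"ty":0.02,"tz":0.02,"wx":0,"wy":0,"wz":0,"jaw":1}
  ]
}}

```text
clock: 23.9
tool_pos: [0.5485, -0.183, 0.1036]
tool_rot: [1.078, 1.286, -1.075]
force: [-1.7, 0.4, 6.0]
width: 0.151
```

```bash
python3 - <<'E'
from h import *
s=r.sense();print(s["width"],s["force"],s["moment"])
go(.5472,-.1826,.202,10.2)
E
```

```text
0.15128772369349636 [-1.6871  0.4484  6.0428] [ 0.0117  0.2223 -0.0725]
t [-1.968  -0.0177 -0.0119] w [ 0.0048  0.0079 -0.0357] at [ 0.5485 -0.183   0.1036] clk 23.9
```

Gripped, with width 0.151 (about 13 mm against the 14 mm bar). Lifting slowly, straight up.

Request:
{"name": "jog_arm", "arguments": {
  "series": [
    {"tx":-0.05,"ty":0,"tz":0,"wx":0,"wy":0,"wz":0,"jaw":1},
    {"tx":-0.12,"ty":0,"tz":0,"wx":0,"wy":0,"wz":0,"jaw":1},
    {"tx":-0.22,"ty":0,"tz":0,"wx":0,"wy":0,"wz":0,"jaw":1},
    {"tx":-0.34,"ty":0,"tz":0,"wx":0,"wy":0,"wz":0,"jaw":1},
    {"tx":-0.47,"ty":0,"tz":0,"wx":0,"wy":0,"wz":0,"jaw":1},
    {"tx":-0.6,"ty":0,"tz":0,"wx":0,"wy":0,"wz":0,"jaw":1},
    {"tx":-0.74,"ty":0,"tz":0,"wx":0,"wy":0,"wz":0,"jaw":1},
    {"tx":-0.88,"ty":0,"tz":0,"wx":0,"wy":0,"wz":0,"jaw":1},
    {"tx":-1.02,"ty":0,"tz":0,"wx":0,"wy":0,"wz":0,"jaw":1},
    {"tx":-1.16,"ty":0,"tz":0,"wx":0,"wy":0,"wz":0,"jaw":1},
    {"tx":-1.3,"ty":0,"tz":0,"wx":0,"wy":0,"wz":0,"jaw":1},
    {"tx":-1.44,"ty":0,"tz":0,"wx":0,"wy":0,"wz":0,"jaw":1},
    {"tx":-1.58,"ty":0,"tz":0,"wx":0,"wy":0,"wz":0,"jaw":1},
    {"tx":-1.7,"ty":0,"tz":0,"wx":0,"wy":0,"wz":0,"jaw":1},
    {"tx":-1.81,"ty":0,"tz":0,"wx":0,"wy":0,"wz":0,"jaw":1},
    {"tx":-1.9,"ty":0,"tz":0,"wx":0,"wy":0,"wz":0,"jaw":1},
    {"tx":-1.96,"ty":0,"tz":0,"wx":0,"wy":0,"wz":0,"jaw":1},
    {"tx":-2.0,"ty":0,"tz":0,"wx":0,"wy":0,"wz":0,"jaw":1},
    {"tx":-2.0,"ty":0,"tz":0,"wx":0,"wy":0,"wz":0,"jaw":1},
    {"tx":-2.0,"ty":0,"tz":0,"wx":0,"wy":0,"wz":0,"jaw":1}
  ]
}}

```text
clock: 25.9
tool_pos: [0.5475, -0.1827, 0.2022]
tool_rot: [1.078, 1.288, -1.076]
force: [1.0, 0.4, -5.5]
width: 0.152
```

Request:
{"name": "jog_arm", "arguments": {
  "series": [
    {"tx":0,"ty":0,"tz":0,"wx":0,"wy":0,"wz":0,"jaw":1},
    {"tx":0,"ty":0,"tz":0,"wx":0,"wy":0,"wz":0,"jaw":1},
    {"tx":0,"ty":0,"tz":0,"wx":0,"wy":0,"wz":0,"jaw":1},
    {"tx":0,"ty":0,"tz":0,"wx":0,"wy":0,"wz":0,"jaw":1},
    {"tx":0,"ty":0,"tz":0,"wx":0,"wy":0,"wz":0,"jaw":1}
  ]
}}

```text
clock: 26.4
tool_pos: [0.5476, -0.1828, 0.2024]
tool_rot: [1.078, 1.287, -1.075]
force: [0.1, -0.5, -4.6]
width: 0.152
```

```bash
python3 - <<'E'
from h import *
S=cv2.cvtColor(r.snapshot("scene"),cv2.COLOR_RGB2BGR);T=cv2.cvtColor(r.snapshot("top"),cv2.COLOR_RGB2BGR)
s=r.sense();print(s["width"],s["force"],s["moment"],s["tool_pos"])
P=[b for b in blobs(S,"pink",300)[0]];print([(a,q) for a,q in P])
c=np.array([s["tool_pos"][0],s["tool_pos"][1],0]);ex=np.array([.984,.177,0]);ey=np.array([-.177,.984,0])
z0=s["tool_pos"][2]-.1036
for n in("scene","top"):
  for sx,sy in((-1,-1),(1,-1),(-1,1),(1,1)): print(n,sx,sy,"cap pred",proj(n,c+ex*.022*sx+ey*.072*sy+[0,0,z0+.107]),"bot corner",proj(n,c+ex*.043*sx+ey*.095*sy+[0,0,z0]))
for n,I in(("scene",S),("top",T)):
  for col in("orange","green"):print(n,col,[(a,q[4]) for a,q in blobs(I,col)[0] if q[4]<130 and a[1]>100])
o=np.zeros((600,800,3),np.uint8)
o[:,:400]=cv2.resize(T[195:300,370:440],(400,600),interpolation=2);o[:,400:]=cv2.resize(S[80:215,170:260],(400,600),interpolation=2)
cv2.imwrite("pics/lift.png",cv2.resize(S,(800,600)))
E
```

```text
0.15511263004266312 [ 0.1787 -0.0396 -4.5977] [0.0027 0.0405 0.0441] [ 0.5476 -0.1828  0.2025]
[(array([225.1, 164.9]), array([ 180,  139,   90,   50, 2743], dtype=int32))]
scene -1 -1 cap pred [199.6273 122.935 ] bot corner [199.9046 156.5264]
scene 1 -1 cap pred [190.8483 131.1479] bot corner [183.5235 173.6691]
scene -1 1 cap pred [256.426  132.2876] bot corner [270.102  169.3089]
scene 1 1 cap pred [249.1172 141.0538] bot corner [257.1374 187.8802]
top -1 -1 cap pred [448.7688 246.3361] bot corner [439.9494 258.1977]
top 1 -1 cap pred [442.949  221.7965] bot corner [430.1751 216.2725]
top -1 1 cap pred [369.1322 261.1424] bot corner [347.5407 275.5014]
top 1 1 cap pred [363.9129 236.1295] bot corner [338.9647 232.6665]
scene orange [(array([199.3, 122.6]), np.int32(65)), (array([190.4, 130.4]), np.int32(77)), (array([322.8, 320.1]), np.int32(50))]
scene green [(array([256.1, 131.5]), np.int32(48)), (array([249.2, 139.6]), np.int32(36))]
top orange [(array([205. , 146.6]), np.int32(77))]
top green [(array([363.9, 236.4]), np.int32(50)), (array([369.9, 261.1]), np.int32(50))]
```

View pics/lift.png

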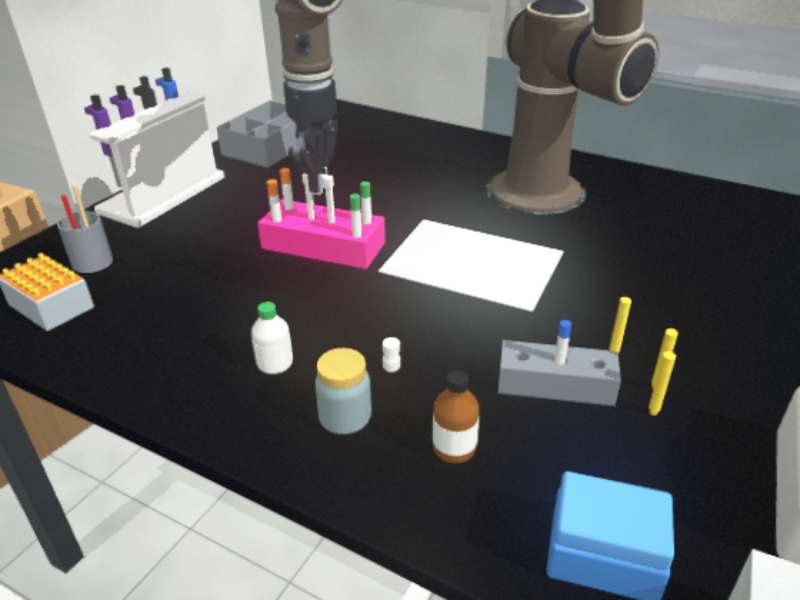

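The rack is held level at about 99 mm, and all four caps are within about 1.5 px of the level prediction. The blue tube and the bystanders are unmoved. Handing in.

```bash
python3 -c "
from bench import r
s=r.sense();print(s['force'],s['joint_vel'],s['clock']);print(r.job_done())"
```

```text
[ 0.17874188 -0.03963958 -4.59765432] [ 0.00033979  0.0003122  -0.0002029  -0.00113663 -0.0005818  -0.00395367] 26.5
the job is handed in; nothing more can be done
None
```

Both orange-capped tubes are in the rack's two empty pockets. The arm was holding the rack by its handle, about 99 mm above the bench, when I handed the job in at 26.5 s.

**Last checks:**
- **Load:** the lifted weight read 4.6 N, roughly what the rack and four tubes should weigh.
- **Grip and motion:** the jaws were closed on the handle bar, and joint speeds were near zero.
- **Level and seated:** in the scene camera, all four caps sat within about 1.5 px of where they should be for a level rack with seated tubes. In the top camera I could only check the two green caps, and both matched.
- **Other things on the bench:** in the last picture the blue-capped tube was still in its stand and the bystanders looked unmoved.

**Disagreements:**
- **Second tube:** just before insertion, its foot appeared 1–1.5 px (2–4 mm) off the prediction. It still went in with side force under 1.5 N and showed full depth afterwards.
- **Refused move:** the first move call was refused because its rows did not name every value. Nothing moved.

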